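Open the contaminated-tip bin by its elbow lever and let it shut softly

TASK

I have a tray of used tips for the bench waste bin with the yellow lid. With your fingertips press the black pad of its lever right down so that the lid stands wide open, keep it open for three seconds while I tip them in, then let the pad come back up slowly so that the lid sinks shut without dropping, and take your hand away. Work it by the lever alone, never touching the lid itself; leave the grey-lidded bin shut and everything else standing where it is.

Things in the scene. Friction and masses are not known exactly. Their poses are not given: they have to be found in the camera images.
- yellow_bin: ivory steel bench bin with the YELLOW lid and a yellow front panel, screwed to the bench; 200 deep (x) x 160 wide (y) x 180 mm high, 185 with the lid. Origin: centre of its underside on the bench. Its own -x side is the front, +z is up; it may be turned by up to 0.18 rad about the vertical. A flat steel lever lies along its right wall (own -y side).
- yellow_pad_top (a point): centre of the upper face of the black rubber lever pad of the yellow-lidded bin; 44 mm along the lever x 60 mm across; 98 mm in front of the bin's front, 104 mm right of its middle. At rest about 241 mm above the bench, sloping 0.2 rad (higher towards the robot); at the bottom stop about 158 mm up, sloping the other way. Travel 84 mm, almost straight down (under 5 mm sideways).
- yellow_pad: that same black rubber pad, 10 mm thick; origin at its centre, 5 mm below its upper face; its x runs along the lever towards the bin, y across it, z out of its upper face. The lever is a flat steel bar, 6 x 14 mm, fixed under the pad
- yellow_lever (a joint): turn of the yellow-lidded bin's lever, rad: 0 (within 0.01) at rest, 0.40 at its bottom stop. Pivot (10, -104, 184) mm in the bin's frame; long arm 215 mm forward to the pad, short arm 60 mm back, its roller under the lid. The lid's weight pushes the pad up: 5 to 10 N at first, 2 to 4 N near the stop. Let go, the lid bangs shut; it sinks gently while the pad rises slower than 0.2 m/s
- yellow_cover: the yellow steel lid, 208 x 171 mm with a 16 mm skirt, 0.65 to 1 kg, hinged along its rear upper edge; origin at its middle, 104 mm in front of the hinge, 182 mm above the bench when shut; x points to the hinge, z out of its top (upright when shut). It tilts by about 0.63 rad when the lever is at its bottom stop (wide open: over 0.53), its front edge then 305 mm above the bench
- grey_bin: the other bench bin, same make and size, with a GREY lid and panel; frame as for yellow_bin. To be left shut
- grey_pad_top (a point): centre of the upper face of the grey-lidded bin's lever pad; not to be pressed
- tip_box: shut pale pipette-tip box with a blue seam, 122 x 86 x 78 mm high, loose on the bench; origin at the centre of its underside
- red_box: red tip box with a pale lid, 124 x 88 x 72 mm high, loose; origin at the centre of its underside
- tube_rack: purple tube rack, 110 x 60 x 70 mm, with one orange-capped tube rising to 90 mm; loose; origin at the centre of its underside
- bottle: white bottle with a blue cap, 68 mm diameter, 165 mm high, loose; origin at the centre of its underside
- grey_cover: the grey lid of the other bin; frame as for yellow_cover. Shut while its z is upright

How it is judged:
By the outcome, as a careful person would: the job done as asked, in the order asked, and still so for the second after the job is handed in, with the robot touching nothing.
It also fails if it takes over 45 s, if anything falls off the work surface, if the arm or the gripper's body presses on something with over 40 N, if the wrist force passes 120 N, or if a joint passes its speed limit or range.

ROBOT

A 6-joint arm with a two-finger parallel gripper is mounted at the origin on the work surface. World frame = base frame: x ahead of the robot, y to its left, z up, the work surface at z = 0. Lengths are in mm, angles in rad, forces in N, time in s.
With the tool pointing down it reaches from about 350 to 975 mm from the base axis. Payload 7.1 kg.
Tool frame: the origin (TCP) lies at the very end of the fingers, on their centre line; the grasp point (between the pads) lies 19 mm behind it; z points along the fingers, y is the line along which they close (so a half turn about z gives the same grasp; the last joint's range is limited). The gripper opens to 88 mm and grips with 3 to 60 N. Pads are 20 mm wide; open, the fingers measure 115 mm over their backs; the gripper's body (75 mm by 178 mm) begins 61 mm behind the grasp point.
Start: joints at [-1.317, 0.423, 1.63, -0, 1.089, -0.019], TCP at [168.412, -601.866, 222.675] pointing down, gripper open.
Joint ranges: [-3, 3], [-0.9, 2.11], [0.09, 2.58], [-1.31, 4.45], [0.11, 2.69], [-2.54, 2.54]. Speed limits (rad/s): [2.39, 2.39, 3.01, 3.14, 3.14, 3.14].

INTERFACE

Orientations are given as a rotation vector (axis times angle).
In Python, from workcell import get_obs, get_image, job, models gives the robot as it stands.
- The arm moves only by the tool jog_arm, never from a script. Its argument "increments" is one flat list of numbers, 7 for each row, row after row: the turn, a rotation vector about the tool's x, y, z in degrees, then the shift along the tool's x, y, z in mm, then the opening in per cent of the stroke, from 0 (shut) to 100 (fully open). A call has 1 to 12 rows; each row shifts and turns the commanded pose from where the row before left it, along the tool's axes as they then stand; what a row does not reach is not made up. A row lasts 1/8 s, in which the tool goes at most 62.5 mm and 10.7 degrees, less where a joint would pass 70% of its speed; a pose out of reach is approached as far as the arm can. A call is refused whole if a number of a shift passes 62.5 or a number of a turn 10.7, either way. A call with a gripper value outside its range is refused whole. The fingers move at their own pace and stop on an object; the grip force is fixed at half the most. Time passes only in rows, so rows that do not move let the fingers close. It gives the time, the measured TCP pose, the force, the opening and the grip force at its end, in the units of the state.
- get_obs(): the state, without advancing time (a new reading comes with each control period).
- get_image(name): name is "scene" or "top"; returns a dict with "pixels" (480x640x3 uint8, blue, green, red), "depth" (480x640 float32, mm along the optical axis (not along the pixel's ray), 0 where there is no reading), "fx", "fy", "cx", "cy" (pixels), "k1" (the pictures are not rectified: a ray, as slopes to the right and down, at radius r is drawn at 1 + k1 r^2 times it, then the intrinsics apply), "cam_to_world" (4x4, takes a point from camera to world coordinates). Camera axes: x right, y up, looking along -z (the intrinsics and any distortion apply to the point x, -y, -z); pixel columns grow to the right and rows downward; lengths in mm; the calibration is good to about 2 mm. A picture is of the moment at which its call begins.
- job.close_job(): hands the job in; it is judged then, once.
Trained networks look in the newest picture that a camera, given by its name, has taken for a name from the list of things; names that differ only in an ending like _2 or _b are one class to them, and where a whole thing is asked for, a point or a joint stands for the part that bears it (a point fixed in the world has none). Each returns a list of dicts, best first, with "p" (0 to 1); they miss things now and then, are a little off and sometimes report something else, mostly with a low value. They report only what shows in the picture. A call takes as long as a camera call.
- models.look_for(target, camera): "centre" ([x, y, z] in mm, in world coordinates, good to about 4 mm: the middle of the surface that is visible of it).
- models.regions_of(target, camera): "region" (480x640 bool, what is visible of it).
The state is a dict: "t": time; "qpos": joint angles; "qvel": joint speeds; "joint_torque": joint torques, N m; "ee_pos": TCP position; "orientation": TCP orientation; "ft_force": force on the tool from outside, world axes, zero at the start; "moment": the same for the moment, N m; "width": finger opening in mm; "grasp_force": force on a finger pad.
Only numpy, scipy, OpenCV 4.12 (cv2) and the standard library are available. Lean on these libraries where they do the work, as an engineer would, in place of code of your own. Each camera call takes 0.05 s, during which the arm holds its last target. There are 200 camera calls.

## Working session

There is one attempt and no reset: what is moved stays moved. The work goes in short steps, Python scripts to look and compute and a tool call to move; the robot and the scene stay as the last step left them, time stands still between calls to the robot, and variables do not carry over. Pictures are saved under pics/ and viewed, at most 10 in all, crops included, and the job is handed in when it is done.

Besides the shell and the picture viewer there is one more tool, called after "Request:" in YAML: its name, and indented under it one key for each argument. jog_arm: Moves the arm, as the interface text tells. Its arguments: {"type":"object","properties":{"increments":{"type":"array"}},"required":["increments"]}

```bash
mkdir -p pics; cat > h.py <<'E'
import numpy as np, cv2
from workcell import get_obs, get_image, job, models
def cloud(im):
    H,W=im["depth"].shape
    u,v=np.meshgrid(np.arange(W),np.arange(H))
    K=np.array([[im["fx"],0,im["cx"]],[0,im["fy"],im["cy"]],[0,0,1.]])
    p=cv2.undistortPoints(np.stack([u,v],-1).reshape(-1,1,2).astype(np.float64),K,np.array([im["k1"],0,0,0,0.])).reshape(H,W,2)
    d=im["depth"]
    P=np.stack([p[...,0]*d,-p[...,1]*d,-d],-1)
    M=np.array(im["cam_to_world"])
    Q=P@M[:3,:3].T+M[:3,3]
    Q[d<=0]=np.nan
    return Q
E
python3 - <<'E'
from h import *
o=get_obs(); print(o)
for c in("scene","top"):
    im=get_image(c); cv2.imwrite(f"pics/{c}0.png",im["pixels"]); Q=cloud(im)
    for t in("yellow_pad_top","grey_pad_top","yellow_cover","yellow_bin","grey_cover","tip_box","red_box","tube_rack","bottle"):
        L=models.look_for(t,c); R=models.regions_of(t,c)
        print(c,t,[(np.round(l["centre"]),round(l["p"],2)) for l in L[:3]])
        if R:
            r=R[0]["region"]; q=Q[r]; q=q[~np.isnan(q[:,0])]
            if len(q): print("   reg",len(q),round(R[0]["p"],2),np.round(np.median(q,0)),np.round(np.percentile(q,3,0)),np.round(np.percentile(q,97,0)))
E
```

```text
{'t': 0.0, 'qpos': array([-1.31698082e+00,  4.23808104e-01,  1.63068613e+00, -8.35145336e-06,
        1.08858082e+00, -1.89980672e-02]), 'qvel': array([ 0.00070855, -0.00277429, -0.00121862, -0.0002538 , -0.00013635,
       -0.0005763 ]), 'joint_torque': array([ 1.78363363e-03, -5.44622540e+01, -2.73664999e+01,  6.45091245e-02,
        2.27958325e-02, -1.20456925e-04]), 'ee_pos': array([ 168.28725714, -601.34781048,  221.92365101]), 'orientation': array([-3.11095194e+00, -4.27012810e-01,  2.84168181e-04]), 'ft_force': array([0.00684054, 0.60586897, 0.2508964 ]), 'moment': array([-0.01679794,  0.03256888, -0.04229492]), 'grasp_force': 0.0, 'width': 87.61923177119135}
scene yellow_pad_top [(array([461., 109., 243.]), 0.91)]
   reg 394 0.95 [455. 107. 242.] [340. -17.   1.] [475. 136. 249.]
scene grey_pad_top [(array([662., 199., 188.]), 0.69), (array([ 493., -277.,  240.]), 0.67)]
   reg 280 0.82 [ 495. -277.  240.] [ 474. -307.  232.] [ 515. -250.  247.]
scene yellow_cover [(array([666., 199., 186.]), 0.61)]
   reg 5854 0.94 [665. 199. 185.] [563. 110. 179.] [759. 279. 190.]
scene yel
[... 1307 characters left out ...]
0.85 [643. 177. 186.] [452.  90.  64.] [757. 276. 243.]
top grey_cover [(array([ 696., -201.,  186.]), 0.9)]
   reg 5382 0.73 [ 697. -201.  186.] [ 598. -285.  181.] [ 798. -118.  191.]
top tip_box [(array([428., 240.,  79.]), 0.64)]
   reg 1510 0.7 [426. 240.  78.] [370. 201.  16.] [484. 285.  84.]
top red_box [(array([ 571., -517.,   68.]), 0.73)]
   reg 1631 0.62 [ 570. -516.   71.] [ 513. -566.    3.] [ 630. -480.   77.]
top tube_rack [(array([413., -98.,  72.]), 0.71), (array([ 684., -212.,  185.]), 0.19)]
   reg 889 0.95 [410. -97.  72.] [ 360. -127.   31.] [460. -70.  93.]
top bottle [(array([491., 434., 112.]), 0.95)]
   reg 761 0.77 [489. 432. 110.] [461. 414.  16.] [522. 463. 168.]
```

```bash
cat >> h.py <<'E'
from scipy.spatial.transform import Rotation as Rn
def plan(p,yaw):
    """tool-frame move to world p, tool down with tool x at yaw (turn first, then shift in the turned frame)"""
    o=get_obs(); R0=Rn.from_rotvec(o["orientation"])
    R1=Rn.from_matrix(np.column_stack([[np.cos(yaw),np.sin(yaw),0],[np.sin(yaw),-np.cos(yaw),0],[0,0,-1]]))
    d=np.array(p)-o["ee_pos"]
    print("turn deg",np.round(np.degrees((R0.inv()*R1).as_rotvec()),2),"shift before turn",np.round(R0.inv().apply(d),1),"after",np.round(R1.inv().apply(d),1))
def lid(Q,r):
    q=Q[r]; q=q[~np.isnan(q[:,0])&(abs(q[:,2]-186)<5)]
    c,s,a=cv2.minAreaRect(q[:,:2].astype(np.float32)); return c,s,a
E
python3 - <<'E'
from h import *
for c in("scene","top"):
    im=get_image(c);Q=cloud(im)
    for t in("yellow_cover","yellow_pad"):
        R=models.regions_of(t,c)
        if not R: continue
        r=R[0]["region"]
        if t=="yellow_cover": print(c,lid(Q,r))
        else:
            q=Q[r]; q=q[~np.isnan(q[:,0])&(abs(q[:,2]-241)<10)]
            print(c,len(q),np.mean(q,0),cv2.minAreaRect(q[:,:2].astype(np.float32)))
            A=np.c_[q[:,:2]-q[:,:2].mean(0),np.ones(len(q))]; print(np.linalg.lstsq(A,q[:,2],rcond=None)[0])
plan([455,108,330],-0.08)
E
```

```text
scene ((660.7061157226562, 190.77899169921875), (184.72825622558594, 212.02011108398438), 84.18207550048828)
scene 363 [455.8297637  108.74797739 241.67985555] ((454.831298828125, 108.26882934570312), (60.963531494140625, 44.17704391479492), 81.50328063964844)
[-1.84739798e-01  1.52029897e-02  2.41679856e+02]
top ((659.1533813476562, 188.61448669433594), (186.3238983154297, 213.81887817382812), 85.46246337890625)
top 351 [453.95766382 108.61694024 242.68636582] ((453.85003662109375, 108.08648681640625), (58.363155364990234, 37.1204948425293), 86.54389190673828)
[-2.17482113e-01  2.15048217e-02  2.42686366e+02]
turn deg [-0.    0.   20.21] shift before turn [ 467.2 -606.4 -107.3] after [ 229.  -730.5 -107.3]
```

View pics/scene0.png

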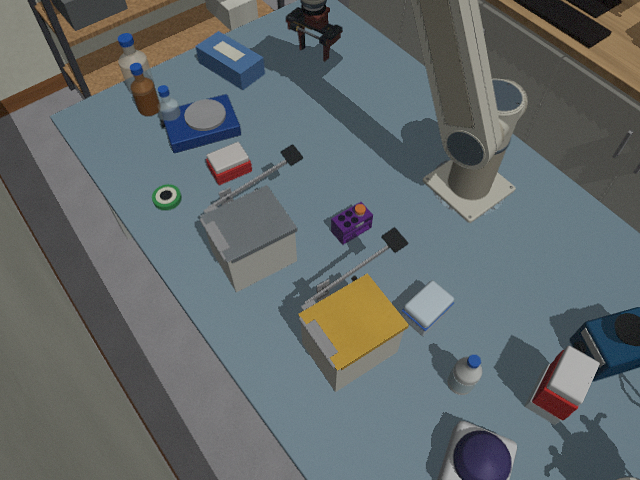

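The scene view shows the yellow bin's pad at px (395,240), its lid at (353,320), the grey bin's pad at (291,155), and the gripper at (315,35). The way across is clear if the arm goes above 300 mm. I'll lift, close, turn and travel.

Request:
jog_arm:
  increments: [0,0,10.6,0,0,-54,0,0,0,10.6,0,0,-54,0,0,0,0,15.3,-52.5,0,0,0,0,0,15.3,-52.5,0,0,0,0,0,15.3,-52.5,0,0,0,0,0,15.3,-52.5,0,0,0,0,0,15.3,-52.5,0,0,0,0,0,15.3,-52.5,0,0,0,0,0,15.3,-52.5,0,0,0,0,0,15.3,-52.5,0,0,0,0,0,15.3,-52.5,0,0,0,0,0,15.3,-52.5,0,0]

```text
t: 3.7
ee_pos: [372.1, -92.5, 331.1]
orientation: [3.138, -0.153, 0.002]
ft_force: [0.9, -0.7, -1.1]
width: 0.4
grasp_force: 0.0
```

Request:
jog_arm:
  increments: [0,0,0,15.3,-52.5,0,0,0,0,0,15.3,-52.5,0,0,0,0,0,15.3,-52.5,0,0,0,0,0,15.3,-52.5,0,0,0,0,0,0,0,0,0,0,0,0,0,0,0,0]

```text
t: 4.45
ee_pos: [452.5, 108.7, 330.4]
orientation: [3.137, -0.151, -0.001]
ft_force: [-0.4, -0.4, 0.2]
width: 0.4
grasp_force: 0.0
```

```bash
python3 - <<'E'
from h import *
o=get_obs(); print(o["t"],o["ee_pos"],o["ft_force"],o["width"],o["qpos"])
plan([455,108,255],-0.1)
for c in("scene","top"):
    im=get_image(c); cv2.imwrite(f"pics/{c}1.png",cv2.resize(im["pixels"][140:400,240:520],None,fx=2,fy=2) if c=="scene" else im["pixels"]);Q=cloud(im)
    R=models.regions_of("yellow_pad",c)
    if R:
        q=Q[R[0]["region"]]; q=q[~np.isnan(q[:,0])&(abs(q[:,2]-241)<10)]; print(c,len(q),q.mean(0) if len(q) else 0)
E
```

```text
4.45 [452.48710564 108.6615523  330.41943156] [-0.39927257 -0.41827749  0.21375089] 0.3848574474265883 [ 2.10323478e-01  6.04026881e-02  1.84955547e+00 -3.47626810e-04
  1.23254974e+00  1.87764753e+00]
turn deg [0.03 0.04 0.21] shift before turn [ 2.6  0.4 75.4] after [ 2.6  0.4 75.4]
scene 319 [455.96041546 107.36599654 242.01043283]
```

View pics/scene1.png

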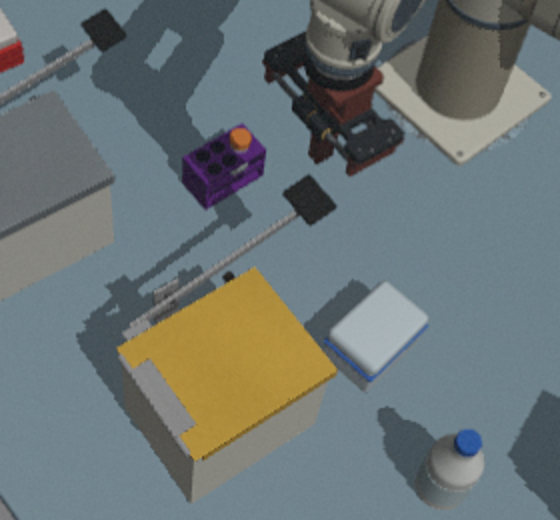

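The crop shows the pad clear at (310,200) and the gripper up and behind it at about (335,130). I'll check the projected TCP against the picture before I descend.

```bash
python3 - <<'E'
from h import *
for c in("scene","top"):
    im=get_image(c); M=np.linalg.inv(np.array(im["cam_to_world"]))
    print(c,np.array(im["cam_to_world"])[:3,3])
    img=im["pixels"].copy()
    for p,col in(((452.5,108.7,330.4),(0,255,0)),((455,108,242),(0,0,255)),((452.5,108.7,410),(255,0,0))):
        q=M[:3,:3]@np.array(p)+M[:3,3]; x,y=q[0]/-q[2],-q[1]/-q[2]; f=1+im["k1"]*(x*x+y*y)
        u,v=im["fx"]*x*f+im["cx"],im["fy"]*y*f+im["cy"]; print(p,u,v,im["depth"][int(v),int(u)],-q[2])
        cv2.circle(img,(int(u),int(v)),3,col,1)
    cv2.imwrite(f"pics/{c}2.png",cv2.resize(img[120:320,300:500],None,fx=3,fy=3) if c=="scene" else img)
E
```

```text
scene [1071.64655761  598.82833222 1419.598342  ]
(452.5, 108.7, 330.4) 399.4929214128181 218.1527346763578 1311.7721 1331.955942425972
(455, 108, 242) 394.4114184031639 238.6839035185607 1404.9489 1405.70882151048
(452.5, 108.7, 410) 403.6394079807766 197.94444494314416 1219.5734 1265.0550236924973
top [ 381.88576167  -44.66848832 1384.79571854]
(452.5, 108.7, 330.4) 252.01081747087866 272.1428028951914 684.7083 1055.727676221407
(455, 108, 242) 257.5793201969235 273.6715992546593 682.3092 1143.5447022846688
(452.5, 108.7, 410) 246.4898537888968 269.4406122809556 712.7146 976.9676953058904
```

View pics/scene2.png

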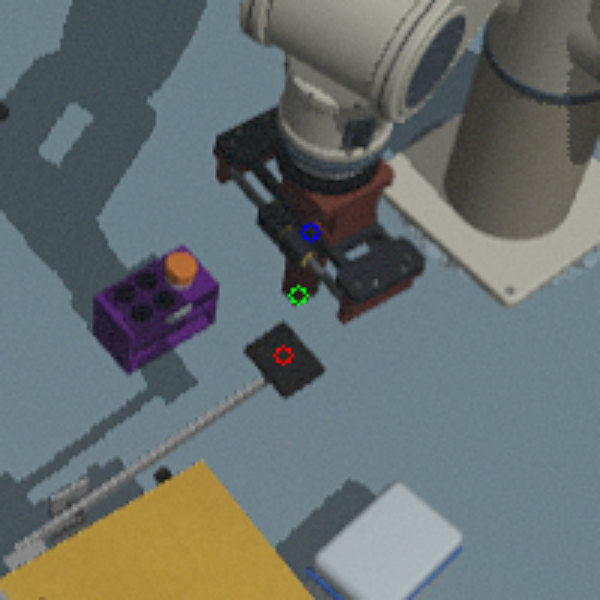

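View pics/top2.png

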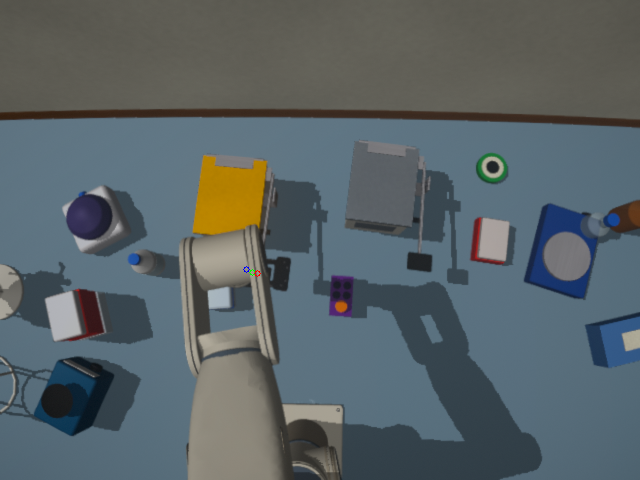

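The scene view has the TCP mark (green) on the fingertips, right over the pad (red). The top view shows the arm hiding the fingers but nothing else near them. I'll go down to just above the pad, then press slowly.

Request:
jog_arm:
  increments: [0,0,0,2.6,0.4,15,0,0,0,0,0,0,30,0,0,0,0,0,0,20,0,0,0,0,0,0,10,0,0,0,0,0,0,5,0,0,0,0,0,0,5,0,0,0,0,0,0,5,0,0,0,0,0,0,5,0,0,0,0,0,0,0,0]

```text
t: 5.88
ee_pos: [455.3, 108.3, 235.9]
orientation: [-3.138, 0.153, 0.001]
ft_force: [-3.4, -0.5, 5.9]
width: 0.7
grasp_force: 2.4
```

```bash
python3 - <<'E'
from h import *
o=get_obs(); print(o["t"],o["ee_pos"],o["ft_force"])
im=get_image("scene"); cv2.imwrite("pics/scene3.png",cv2.resize(im["pixels"][160:360,290:490],None,fx=3,fy=3))
E
```

```text
5.875 [455.28456552 108.31369039 235.92481809] [-3.40116312 -0.51156256  5.89108869]
```

View pics/scene3.png

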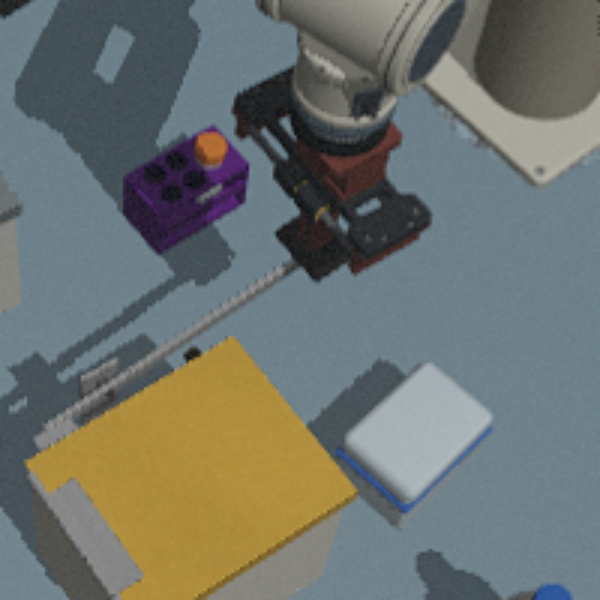

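The fingertips rest on the pad at (312,245) with about 6 N, and the lid is just starting to lift. I'll keep pressing.

Request:
jog_arm:
  increments: [0,0,0,0,0,4,0,0,0,0,0,0,6,0,0,0,0,0,0,7,0,0,0,0,0,0,7,0,0,0,0,0,0,7,0,0,0,0,0,0,7,0,0,0,0,0,0,7,0,0,0,0,0,0,7,0,0,0,0,0,0,7,0,0,0,0,0,0,6,0,0,0,0,0,0,4,0,0,0,0,0,0,3,0]

```text
t: 7.42
ee_pos: [455.8, 108.2, 163.5]
orientation: [3.138, -0.153, 0.001]
ft_force: [-0.9, -1.0, 3.1]
width: 0.1
grasp_force: 1.6
```

Request:
jog_arm:
  increments: [0,0,0,0,0,1,0,0,0,0,0,0,1,0,0,0,0,0,0,0,0]

```text
t: 7.8
ee_pos: [455.9, 108.2, 161.9]
orientation: [-3.138, 0.153, -0.001]
ft_force: [-0.9, -0.4, 2.6]
width: 0.8
grasp_force: 1.3
```

```bash
python3 - <<'E'
from h import *
o=get_obs(); print(o["t"],o["ee_pos"],o["ft_force"])
im=get_image("scene"); cv2.imwrite("pics/scene4.png",cv2.resize(im["pixels"][160:360,290:490],None,fx=3,fy=3));Q=cloud(im)
R=models.regions_of("yellow_cover","scene")
q=Q[R[0]["region"]]; q=q[~np.isnan(q[:,0])]; q=q[(q[:,2]>190)&(q[:,0]>540)]
c=np.median(q,0); q=q[np.abs(q-c).max(1)<90]; n=np.linalg.svd(q-q.mean(0),full_matrices=False)[2][2]; print("tilt",np.arccos(abs(n[2])),"zmax",np.percentile(q[:,2],99))
E
```

```text
7.8 [455.93780463 108.22040973 161.85260218] [-0.90311445 -0.44637455  2.62529301]
tilt 0.6135784990567137 zmax 306.22283632736566
```

View pics/scene4.png

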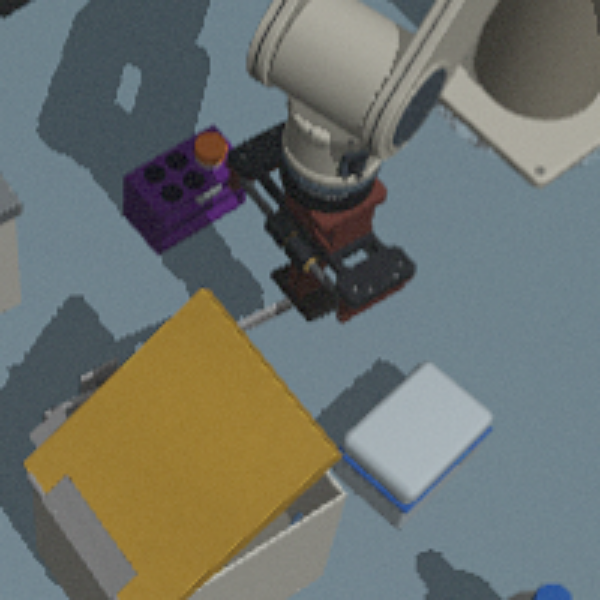

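The lid is already wide open, at about 0.61 rad with its front edge at px (270,370). The force has not yet risen at the stop, so I'll press the last millimetres.

Request:
jog_arm:
  increments: [0,0,0,0,0,1,0,0,0,0,0,0,0.5,0,0,0,0,0,0,0,0]

```text
t: 8.28
ee_pos: [456.0, 108.2, 160.6]
orientation: [-3.138, 0.152, -0.002]
ft_force: [-0.4, -1.1, 7.1]
width: 0.5
grasp_force: 3.4
```

Request:
jog_arm:
  increments: [0,0,0,0,0,1,0,0,0,0,0,0,0,0]

```text
t: 8.52
ee_pos: [456.1, 108.2, 160.3]
orientation: [-3.138, 0.152, -0.002]
ft_force: [-3.0, -2.2, 14.7]
width: -0.0
grasp_force: 7.6
```

The force has jumped to 15 N while the TCP barely moved, so the lever is at its stop. I'll hold it there for over three seconds.

Request:
jog_arm:
  increments: [0,0,0,0,0,0,0,0,0,0,0,0,0,0,0,0,0,0,0,0,0,0,0,0,0,0,0,0,0,0,0,0,0,0,0,0,0,0,0,0,0,0,0,0,0,0,0,0,0,0,0,0,0,0,0,0,0,0,0,0,0,0,0,0,0,0,0,0,0,0,0,0,0,0,0,0,0,0,0,0,0,0,0,0]

```text
t: 10.02
ee_pos: [456.1, 108.2, 160.3]
orientation: [-3.138, 0.153, -0.002]
ft_force: [-3.7, -2.2, 14.9]
width: 0.3
grasp_force: 7.5
```

Request:
jog_arm:
  increments: [0,0,0,0,0,0,0,0,0,0,0,0,0,0,0,0,0,0,0,0,0,0,0,0,0,0,0,0,0,0,0,0,0,0,0,0,0,0,0,0,0,0,0,0,0,0,0,0,0,0,0,0,0,0,0,0,0,0,0,0,0,0,0,0,0,0,0,0,0,0,0,0,0,0,0,0,0,0,0,0,0,0,0,0]

```text
t: 11.52
ee_pos: [456.1, 108.2, 160.3]
orientation: [-3.138, 0.153, -0.002]
ft_force: [-3.1, -2.5, 14.3]
width: 0.3
grasp_force: 7.5
```

Request:
jog_arm:
  increments: [0,0,0,0,0,0,0,0,0,0,0,0,0,0,0,0,0,0,0,0,0,0,0,0,0,0,0,0]

```text
t: 12.02
ee_pos: [456.1, 108.3, 160.3]
orientation: [-3.138, 0.152, -0.002]
ft_force: [-2.3, -2.2, 15.3]
width: 0.3
grasp_force: 7.5
```

Request:
jog_arm:
  increments: [0,0,0,0,0,-2,0,0,0,0,0,0,-4,0,0,0,0,0,0,-5,0,0,0,0,0,0,-5,0,0,0,0,0,0,-5,0,0,0,0,0,0,-5,0,0,0,0,0,0,-5,0,0,0,0,0,0,-5,0,0,0,0,0,0,-5,0,0,0,0,0,0,-5,0,0,0,0,0,0,-5,0,0,0,0,0,0,-5,0]

```text
t: 13.52
ee_pos: [457.1, 108.2, 216.1]
orientation: [-3.138, 0.152, -0.005]
ft_force: [3.7, -1.7, 4.2]
width: 0.4
grasp_force: 2.3
```

Request:
jog_arm:
  increments: [0,0,0,0,0,-5,0,0,0,0,0,0,-4,0,0,0,0,0,0,-4,0,0,0,0,0,0,-3,0,0,0,0,0,0,-3,0,0,0,0,0,0,-2,0,0,0,0,0,0,-2,0,0,0,0,0,0,-2,0]

```text
t: 14.52
ee_pos: [455.4, 108.2, 240.2]
orientation: [3.138, -0.153, -0.0]
ft_force: [4.1, -0.7, 3.6]
width: 0.3
grasp_force: 2.1
```

Request:
jog_arm:
  increments: [0,0,0,0,0,-2,0,0,0,0,0,0,-2,0,0,0,0,0,0,-2,0,0,0,0,0,0,-2,0,0,0,0,0,0,-2,0,0,0,0,0,0,-2,0]

```text
t: 15.28
ee_pos: [455.3, 108.2, 252.2]
orientation: [3.138, -0.153, -0.001]
ft_force: [-0.7, -0.9, -0.7]
width: 0.2
grasp_force: 0.0
```

The fingers are clear of the pad. I'll retreat upward and check.

Request:
jog_arm:
  increments: [0,0,0,0,0,-10,0,0,0,0,0,0,-25,0,0,0,0,0,0,-35,0,0,0,0,0,0,-30,0,0,0,0,0,0,0,0,0,0,0,0,0,0,0]

```text
t: 16.02
ee_pos: [455.0, 108.1, 351.6]
orientation: [3.138, -0.153, -0.001]
ft_force: [-0.9, -0.6, -1.1]
width: 0.5
grasp_force: 0.0
```

```bash
python3 - <<'E'
from h import *
o=get_obs(); print(o["t"],o["ee_pos"],o["ft_force"],abs(o["qvel"]).max())
im=get_image("scene"); cv2.imwrite("pics/scene5.png",im["pixels"]);Q=cloud(im)
for t in ("yellow_cover","grey_cover","yellow_pad"):
    for R in models.regions_of(t,"scene")[:1]:
        q=Q[R["region"]]; q=q[~np.isnan(q[:,0])]; print(t,np.round(np.median(q,0)),np.round(np.percentile(q[:,2],[20,80,98])))
for t in("tip_box","red_box","tube_rack","bottle"): print(t,[np.round(l["centre"]) for l in models.look_for(t,"scene")[:2]])
E
```

```text
16.025 [454.99274506 108.11028266 351.56163634] [-0.91310092 -0.62763377 -1.08592717] 0.014758933180970154
yellow_cover [665. 200. 186.] [183. 188. 191.]
grey_cover [ 706. -194.  186.] [183. 188. 192.]
yellow_pad [456. 108. 242.] [239. 244. 248.]
tip_box [array([447., 256.,  79.])]
red_box [array([ 582., -502.,   72.])]
tube_rack [array([423., -90.,  71.])]
bottle [array([444., 257.,  76.]), array([517., 457., 111.])]
```

View pics/scene5.png

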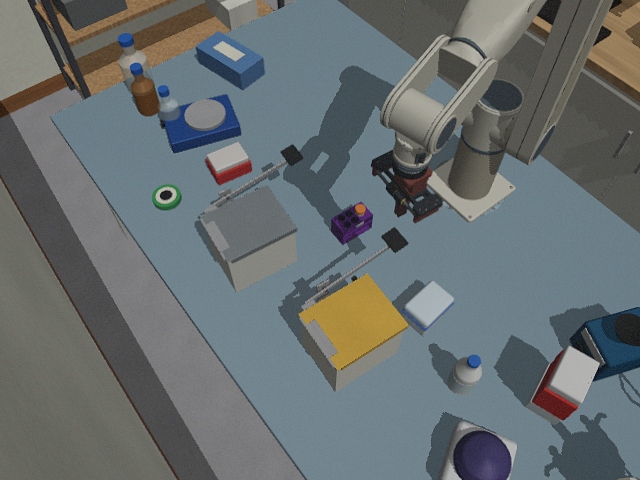

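The picture shows both lids shut (yellow at (353,320), grey at (248,225)) and the yellow pad back up at (395,240). Nothing else has moved and the gripper is clear at (410,190), so I'll hand the job in.

```bash
python3 -c "
from workcell import job
print(job.close_job())"
```

```text
the job is handed in; nothing more can be done
None
```

The yellow lid was pressed wide open by its lever, held at the stop for 3.5 s, lowered slowly until shut, and the hand moved clear; the grey bin stayed shut, nothing else moved, and the job is handed in.

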